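# Tip a carton into the label reader's frame

## Task

Push the tall cardboard carton over so that it comes down flat on its broad side inside the white taped frame of the label reader, then press the reader's round button. Nothing is to be picked up, and everything else stays where it stands.

Things in the scene. Friction and masses are not known exactly. Their poses are not given: they have to be found in the camera images.
- tall_carton: the taller of two standing cardboard cartons, 95 (x) x 45 (y) x 150 mm tall (z), 0.11 to 0.23 kg; origin: centre of its underside. Stands on a 3 mm grey mat, across one short end of the taped frame, foot on that tape; the frame is on its +y or -y side. Pushed high towards the frame it turns about its lower edge on that side, hardly sliding, and falls by itself after some 45 mm of push.
- carton_center (a point): centre of the tall carton, 75 mm above its origin
- carton_foot_a (a point): middle (in thickness) of the carton's lower edge on its -x side: 47.5 mm from the origin
- carton_foot_b (a point): the same on its +x side
- carton_top_a (a point): middle (in thickness) of the carton's top edge on its -x side: 150 mm above foot_a
- carton_top_b (a point): the same on its +x side
- reader: label reader station, fixed on the mat: a rectangle of 10 mm wide white tape flat on the mat, 155 mm (its x) x 210 mm (its y) over the tape's outer edges, and a white console 60 x 120 x 50 mm beside the frame's +x side (its face is 105 mm from the frame's centre). Origin at the centre of the frame, on the mat's top (3 mm above the table); z up.
- scan_button_top (a point): centre of the top of the round push button, 36 mm across, on the console's top; pressed straight down
- scan_button (a joint): travel of the button in m: 0 released, 0.006 fully down (about 5 N); it springs back
- short_carton: bystander: short cardboard carton, 70 x 50 mm, 85 mm tall, on the mat near the tall carton's end that is towards the console; origin at the centre of its underside
- tube_rack: bystander: orange rack of red-capped tubes, 130 mm (its x) x 60 mm (its y), 98 mm tall, on the mat on the other side of the tall carton from the frame; its near side is at least 40 mm from the carton. Origin at the centre of its underside
- tip_box: bystander: box of blue pipette tips, 120 x 85 mm, 88 mm tall; origin at the centre of its underside
- reagent_jar: bystander: amber jar, 60 mm across, 90 mm tall; origin at the centre of its underside
- beaker: bystander: glass beaker, 66 mm across, 80 mm tall; origin at the centre of its underside
- dish_stack: bystander: stack of three clear dishes, 90 mm across, 46 mm tall; origin at the centre of its underside
There are look-alikes about, which are no part of the job. What is shaped like the tall_carton but turquoise is not meant.

How it is judged:
By the outcome, as a careful person would: the job done as asked, in the order asked, and still so for the second after the job is handed in, with the robot touching nothing.
It also fails if it takes over 42 s, if anything falls off the work surface, if the arm or the gripper's body presses on something with over 40 N, if the wrist force passes 120 N, or if a joint passes its speed limit or range.

## Robot

A 7-joint arm with a two-finger parallel gripper is mounted at the origin on the work surface. World frame = base frame: x ahead of the robot, y to its left, z up, the work surface at z = 0. Lengths are in m, angles in rad, forces in N, time in s.
With the tool pointing down it reaches from about 0.4 to 0.85 m from the base axis. Payload 10.4 kg.
Tool frame: the origin (TCP) lies midway between the tips of the shut fingers; the grasp point (between the pads) lies 19 mm behind it; z points along the fingers, y is the line along which they close (so a half turn about z gives the same grasp; the last joint's range is limited). The gripper opens to 87 mm and grips with 3 to 60 N. Pads are 19 mm wide; open, the fingers measure 117 mm over their backs; the gripper's body (75 mm by 190 mm) begins 51 mm behind the grasp point.
Start: joints at [-1.364, 0.332, -0.065, 1.46, 0.022, 1.35, -0.088], TCP at [0.142, 0.609, 0.223] pointing down, gripper open.
Joint ranges: [-2.6, 2.6], [-0.5, 2.12], [-1.47, 1.34], [0.16, 2.42], [-1.27, 4.41], [0.06, 2.06], [-2.6, 2.6]. Speed limits (rad/s): [2.22, 2.22, 2.79, 2.79, 3.14, 3.14, 3.14].

## Interface

Orientations are given as a unit quaternion [x, y, z, w].
In Python, from cell import get_obs, imaging, robot gives the robot as it stands.
- The arm moves only by the tool apply_moves, never from a script. Its argument "targets" is a list of rows, each an object of numbers: "tx", "ty", "tz": the shift along the tool's x, y, z in cm; "yaw": the turn about the tool's z in degrees. A call has 1 to 10 rows; each row is the pose to reach, as a shift and turn from the pose commanded when the call began, along the tool's axes at that moment; what a row does not reach only later rows make up. A row lasts 1/8 s, in which the tool goes at most 62.5 mm and 10.7 degrees, less where a joint would pass 70% of its speed; a pose out of reach is approached as far as the arm can. A call with a gripper value outside its range is refused whole. "grip" is the opening, from 0 (shut) to 1 (fully open), set as the call begins (left out, the last holds). The fingers move at their own pace and stop on an object; "squeeze" is the grip in N (left out, the last holds). Time passes only in rows, so rows that repeat a pose let the fingers close. It gives the time, the measured TCP pose, the force, the opening and the grip force at its end, in the units of the state.
- get_obs(): the state, without advancing time (a new reading comes with each control period).
- imaging.camera(name): name is "scene" or "top"; returns (picture, depth): 400x640x3 uint8, red, green, blue; 400x640 float32, m along the optical axis (not along the pixel's ray), 0 where there is no reading.
- imaging.get_calibration(name): a dict with "K" (3x3 intrinsics, pixels), "R" (3x3) and "t" (3): a world point X has camera coordinates R X + t. Camera axes: x right, y down, z forward; pixel columns grow to the right and rows downward; lengths in m; the calibration is good to about 2 mm. A picture is of the moment at which its call begins. get_calibration takes no time and is no camera call.
- robot.job_done(): hands the job in; it is judged then, once.
The state is a dict: "time_s": time; "q": joint angles; "dq": joint speeds; "effort": joint torques, N m; "tcp_pos": TCP position; "eef_rot": TCP orientation; "contact_force": force on the tool from outside, world axes, zero at the start; "wrist_torque": the same for the moment, N m; "gripper_width": opening from 0.0 (shut) to 1.0 (fully open); "grip_force": force on a finger pad.
Only numpy, scipy, OpenCV 4.12 (cv2) and the standard library are available. Lean on these libraries where they do the work, as an engineer would, in place of code of your own. Each camera call takes 0.05 s, during which the arm holds its last target. There are 200 camera calls.

## Working session

There is one attempt and no reset: what is moved stays moved. The work goes in short steps, Python scripts to look and compute and a tool call to move; the robot and the scene stay as the last step left them, time stands still between calls to the robot, and variables do not carry over. Pictures are saved under pics/ and viewed, at most 10 in all, crops included, and the job is handed in when it is done.

Besides the shell and the picture viewer there is one more tool, called after ">>>" as a command line: name --argument value ..., lists and objects as JSON in quotes. apply_moves: Moves the arm, as the interface text tells. Its arguments: {"type":"object","properties":{"targets":{"type":"array","items":{"type":"object","properties":{"tx":{"type":"number"},"ty":{"type":"number"},"tz":{"type":"number"},"yaw":{"type":"number"}}}},"grip":{"type":"number"},"squeeze":{"type":"number"}},"required":["targets"]}

```bash
mkdir -p pics
python3 - <<'E'
from cell import get_obs, imaging, robot
import cv2,numpy as np
for n in("scene","top"):
    p,d=imaging.camera(n); cv2.imwrite(f"pics/{n}0.png",p[:,:,::-1]); np.savez(f"{n}0.npz",p=p,d=d,**imaging.get_calibration(n))
    print(n,imaging.get_calibration(n))
o=get_obs();print(o)
E
```

```text
scene {'K': array([[447.37403817,   0.        , 319.21602719],
       [  0.        , 447.37403817, 204.55579043],
       [  0.        ,   0.        ,   1.        ]]), 'R': array([[ 0.54850957,  0.83611293, -0.0072399 ],
       [ 0.62549457, -0.41605432, -0.66004193],
       [-0.55488178,  0.35751079, -0.75119388]]), 't': array([-0.28929112, -0.24273729,  1.90038218])}
top {'K': array([[447.52580709,   0.        , 319.00254253],
       [  0.        , 447.52580709, 192.13429321],
       [  0.        ,   0.        ,   1.        ]]), 'R': array([[-0.01126489, -0.99992967,  0.00370824],
       [-0.98213637,  0.01036766, -0.18788468],
       [ 0.18783302, -0.0057585 , -0.98218409]]), 't': array([-0.01414811,  0.5136125 ,  1.61200804])}
{'time_s': 0.1, 'q': array([-1.36358209,  0.33278677, -0.0646785 ,  1.46085679,  0.02163928,
        1.3499073 , -0.08848016]), 'dq': array([ 0.00023838, -0.00015848,  0.00059322, -0.004093  , -0.00053564,
       -0.00018993, -0.00085425]), 'effort': array([ 1.62218388e-03, -6.24536276e+01,  2.48107722e-02, -3.90716958e+01,
       -6.13952335e-02,  3.66291020e-02,  4.71126907e-05]), 'tcp_pos': array([0.14232316, 0.60822273, 0.2218474 ]), 'eef_rot': array([ 1.14640813e-01,  9.93406808e-01, -6.30727989e-04, -2.08982349e-05]), 'contact_force': array([-1.03822955, -0.8005472 , -0.00980146]), 'wrist_torque': array([ 0.03234467, -0.01860544, -0.03282165]), 'grip_force': 0.0, 'gripper_width': 1.0007260041926578}
```

View pics/scene0.png

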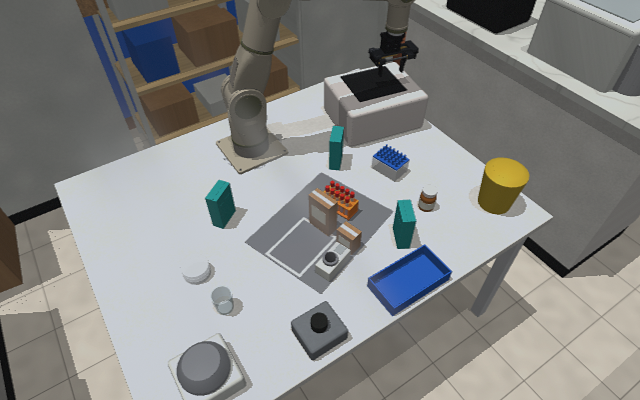

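View pics/top0.png

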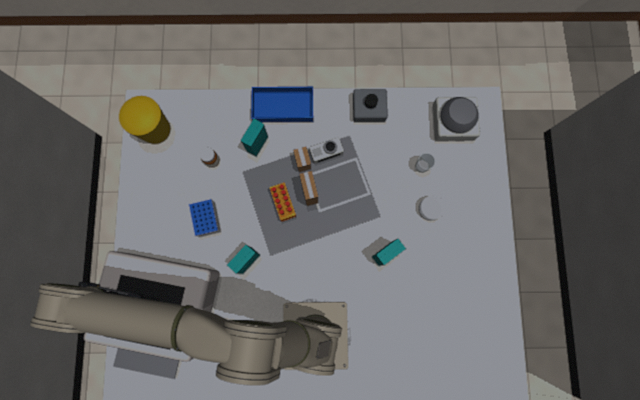

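```bash
cat > h.py <<'E'
import numpy as np,cv2
def cloud(d,c):
    v,u=np.mgrid[:d.shape[0],:d.shape[1]]
    X=np.stack([(u-c['K'][0,2])/c['K'][0,0]*d,(v-c['K'][1,2])/c['K'][1,1]*d,d],-1)
    return (X-c['t'])@c['R']
E
python3 - <<'E'
from h import *
for n in("top","scene"):
    f=np.load(n+"0.npz");p=f['p'].astype(int);d=f['d'];W=cloud(d,f)
    # region of the mat: 
    reg=(W[...,0]>.35)&(W[...,0]<.75)&(W[...,1]>-.25)&(W[...,1]<.25)&(d>0)
    if n=="top":
        z=W[...,2]
    z=W[...,2]
    hsv=cv2.cvtColor(f['p'],cv2.COLOR_RGB2HSV).astype(int)
    def show(name,m,minA=8):
        k,l,s,c=cv2.connectedComponentsWithStats(m.astype(np.uint8))
        for i in range(1,k):
            if s[i,4]>=minA:
                q=W[l==i]; r=cv2.minAreaRect((q[:,:2]*1000).astype(np.float32))
                print(n,name,s[i,4],"px",c[i].round(),"z",np.median(q[:,2]).round(3),"rect",np.round(r[0],0),np.round(r[1],0),round(r[2],1))
    show("tall top",reg&(z>.143)&(z<.163))
    show("z~88",reg&(z>.08)&(z<.108))
    show("z~53",reg&(z>.045)&(z<.062))
    show("z~62+",reg&(z>.0575)&(z<.075))
    show("tape",reg&(z<.012)&(p.min(-1)>165),20)
    show("mat+",reg&(z<.012)&(hsv[...,2]<150)&(hsv[...,1]<40),500)
f=np.load("top0.npz");c=f['p'][120:270,230:410,::-1];cv2.imwrite("pics/c.png",cv2.resize(c,None,fx=4,fy=4,interpolation=cv2.INTER_CUBIC))
E
```

```text
top tall top 293 px [252. 133.] z 0.15 rect [714. 217.] [47. 96.] 61.8
top tall top 347 px [309. 185.] z 0.153 rect [519.  16.] [95. 45.] 13.5
top z~88 58 px [258. 142.] z 0.094 rect [699. 201.] [30. 97.] 41.0
top z~88 247 px [302. 157.] z 0.087 rect [639.  41.] [72. 50.] 14.7
top z~88 38 px [283. 189.] z 0.1 rect [515. 110.] [36. 15.] 18.1
top z~88 40 px [275. 192.] z 0.099 rect [506. 139.] [38. 15.] 21.6
top z~88 20 px [286. 198.] z 0.099 rect [484.  99.] [14. 14.] 3.5
top z~88 39 px [279. 203.] z 0.099 rect [465. 124.] [37. 14.] 17.7
top z~88 16 px [312. 201.] z 0.095 rect [473.   6.] [ 4. 44.] 10.3
top z~88 36 px [289. 206.] z 0.099 rect [453.  89.] [36. 15.] 21.8
top z~88 19 px [282. 212.] z 0.098 rect [432. 114.] [14. 13.] 48.8
top z~53 28 px [261. 144.] z 0.05 rect [702. 197.] [ 6. 91.] 59.2
top z~53 355 px [325. 150.] z 0.053 rect [678. -50.] [ 62. 121.] 18.1
top z~53 18 px [305. 168.] z 0.053 rect [606.  33.] [ 7. 49.] 8.8
top z~53 26 px [281. 185.] z 0.059 rect [538. 123.] [17. 41.] 6.1
top z~53 14 px [272. 191.] z 0.059 rect [518. 155.] [29.  8.] 26.4
top z~53 43 px [281. 
[... 1683 characters left out ...]
228.] z 0.067 rect [711. 197.] [ 4. 87.] 61.6
scene z~62+ 73 px [349. 239.] z 0.066 rect [661.  29.] [81. 40.] 48.3
scene z~62+ 155 px [330. 259.] z 0.066 rect [690. -64.] [52. 51.] 57.0
scene tape 247 px [352. 184.] z -0.001 rect [435. 222.] [167.  57.] 1.1
scene tape 500 px [256. 223.] z -0.001 rect [ 363. -151.] [ 66. 221.] 16.0
scene tape 367 px [297. 250.] z 0.003 rect [556. -93.] [158. 212.] 18.6
scene tape 1347 px [371. 252.] z -0.001 rect [730.  76.] [101. 397.] 19.0
scene tape 1370 px [286. 282.] z -0.001 rect [ 608. -238.] [325. 102.] 16.8
scene mat+ 5156 px [312. 236.] z 0.002 rect [524.  13.] [351. 447.] 17.6
scene mat+ 600 px [343. 362.] z -0.751 rect [736.   0.] [ 29. 499.] 0.1
```

View pics/c.png

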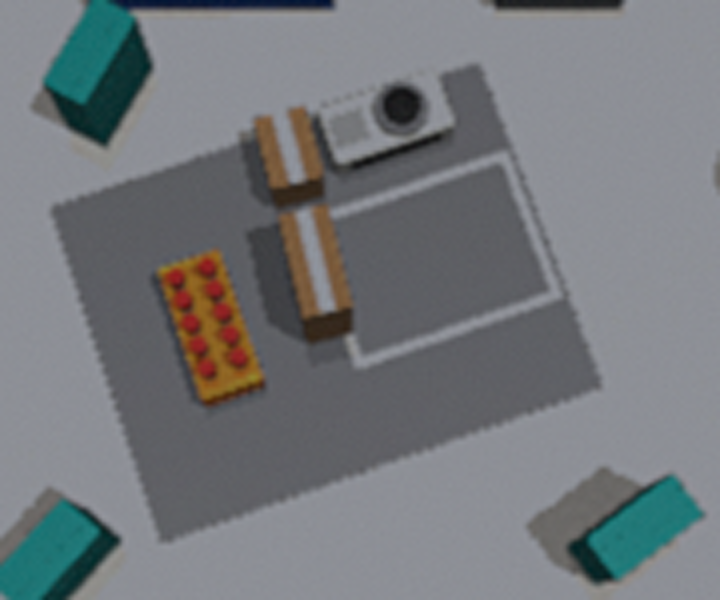

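The top view shows the tall carton at px (309,185), yaw about 13.7°, centre about (0.522, 0.017). The frame lies on its -y side, centred near (0.553, -0.092) with yaw 18°. The rack is about 53 mm behind the carton, and the button is at px (330,147). Heights and sizes match what was given, so I'm moving above the gap behind the carton, with the fingers spread along its width.

>>> apply_moves --targets '[{"tx": -48.1, "ty": -44.3, "tz": 0, "yaw": 63}, {"tx": -48.1, "ty": -44.3, "tz": 0, "yaw": 63}, {"tx": -48.1, "ty": -44.3, "tz": 0, "yaw": 63}, {"tx": -48.1, "ty": -44.3, "tz": 0, "yaw": 63}, {"tx": -48.1, "ty": -44.3, "tz": 0, "yaw": 63}, {"tx": -48.1, "ty": -44.3, "tz": 0, "yaw": 63}, {"tx": -48.1, "ty": -44.3, "tz": 0, "yaw": 63}, {"tx": -48.1, "ty": -44.3, "tz": 0, "yaw": 63}, {"tx": -48.1, "ty": -44.3, "tz": 0, "yaw": 63}, {"tx": -48.1, "ty": -44.3, "tz": 0, "yaw": 63}]' --grip 0.5

```text
time_s: 1.35
tcp_pos: [0.4942, 0.0898, 0.2225]
eef_rot: [0.617, 0.787, 0.0, -0.0]
contact_force: [0.7, 0.7, -0.3]
gripper_width: 0.504
grip_force: 0.0
```

>>> apply_moves --targets '[{"tx": -2.5, "ty": 1.0, "tz": 0}, {"tx": -2.5, "ty": 1.0, "tz": 3}, {"tx": -2.5, "ty": 1.0, "tz": 6}, {"tx": -2.5, "ty": 1.0, "tz": 9}, {"tx": -2.5, "ty": 1.0, "tz": 9.4}, {"tx": -2.5, "ty": 1.0, "tz": 9.4}]'

```text
schema error: expected keys tx, ty, tz, yaw
```

Run:
```python
from cell import get_obs, imaging
import cv2
p,d=imaging.camera("scene");o=get_obs();print(o['tcp_pos'],o['contact_force'])
cv2.imwrite("pics/s1.png",cv2.resize(p[100:300,220:460,::-1],None,fx=3,fy=3,interpolation=cv2.INTER_CUBIC))
```

```text
[0.49760661 0.08159818 0.22284595] [-1.47068453 -7.62623912  0.02831394]
```

View pics/s1.png

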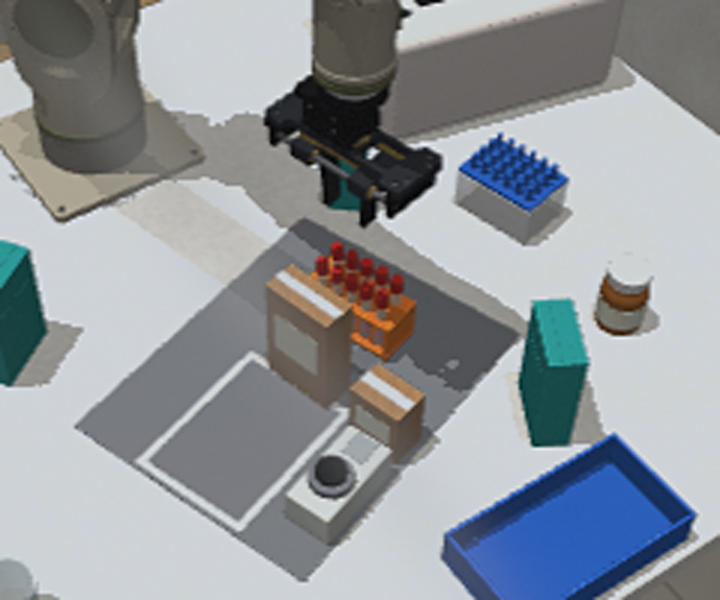

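The picture shows the gripper hovering behind the rack and carton, with nothing disturbed. The move was refused because `yaw` was missing, so I'm sending it again.

>>> apply_moves --targets '[{"tx": -1.4, "ty": 0.8, "tz": 0, "yaw": 0}, {"tx": -1.4, "ty": 0.8, "tz": 0, "yaw": 0}, {"tx": -1.4, "ty": 0.8, "tz": 0, "yaw": 0}, {"tx": -1.4, "ty": 0.8, "tz": 0, "yaw": 0}]'

```text
time_s: 1.9
tcp_pos: [0.5042, 0.0808, 0.2225]
eef_rot: [0.616, 0.788, 0.0, -0.0]
contact_force: [0.2, 1.2, 0.7]
gripper_width: 0.502
grip_force: 0.0
```

>>> apply_moves --targets '[{"tx": -1.4, "ty": 0.2, "tz": 0, "yaw": 0}, {"tx": -1.4, "ty": 0.2, "tz": 0, "yaw": 0}, {"tx": -1.4, "ty": 0.2, "tz": 3, "yaw": 0}, {"tx": -1.4, "ty": 0.2, "tz": 6, "yaw": 0}, {"tx": -1.4, "ty": 0.2, "tz": 9, "yaw": 0}, {"tx": -1.4, "ty": 0.2, "tz": 9.4, "yaw": 0}, {"tx": -1.4, "ty": 0.2, "tz": 9.4, "yaw": 0}]'

```text
time_s: 2.78
tcp_pos: [0.5103, 0.0668, 0.1292]
eef_rot: [0.617, 0.787, 0.0, 0.0]
contact_force: [-1.0, 0.6, -0.5]
gripper_width: 0.501
grip_force: 0.0
```

>>> apply_moves --targets '[{"tx": -1.0, "ty": 0, "tz": 0, "yaw": 0}, {"tx": -1.6, "ty": 0, "tz": 0, "yaw": 0}, {"tx": -2.2, "ty": 0, "tz": 0, "yaw": 0}, {"tx": -2.8, "ty": 0, "tz": 0, "yaw": 0}, {"tx": -3.4, "ty": 0, "tz": 0, "yaw": 0}, {"tx": -4.0, "ty": 0, "tz": 0, "yaw": 0}, {"tx": -4.6, "ty": 0, "tz": 0, "yaw": 0}, {"tx": -5.2, "ty": 0, "tz": 0, "yaw": 0}]'

```text
time_s: 3.78
tcp_pos: [0.5224, 0.0159, 0.1285]
eef_rot: [0.617, 0.787, -0.0, -0.0]
contact_force: [0.5, -0.6, 1.3]
gripper_width: 0.502
grip_force: 0.0
```

>>> apply_moves --targets '[{"tx": -0.6, "ty": 0, "tz": 0, "yaw": 0}, {"tx": -1.2, "ty": 0, "tz": 0, "yaw": 0}, {"tx": -1.6, "ty": 0, "tz": 0, "yaw": 0}, {"tx": -1.6, "ty": 0, "tz": 0, "yaw": 0}, {"tx": -1.6, "ty": 0, "tz": 0, "yaw": 0}, {"tx": -1.6, "ty": 0, "tz": 0, "yaw": 0}]'

```text
time_s: 4.53
tcp_pos: [0.5262, 0.001, 0.1285]
eef_rot: [0.617, 0.787, 0.0, -0.0]
contact_force: [-0.5, -0.4, -0.2]
gripper_width: 0.498
grip_force: 0.0
```

Run:
```python
from cell import get_obs, imaging
import cv2
p,d=imaging.camera("scene");o=get_obs();print(o['tcp_pos'],o['contact_force'])
cv2.imwrite("pics/s2.png",cv2.resize(p[100:300,220:460,::-1],None,fx=3,fy=3,interpolation=cv2.INTER_CUBIC))
```

```text
[0.52619001 0.00100887 0.12851887] [-0.65874441 -0.55314708 -0.06348687]
```

View pics/s2.png

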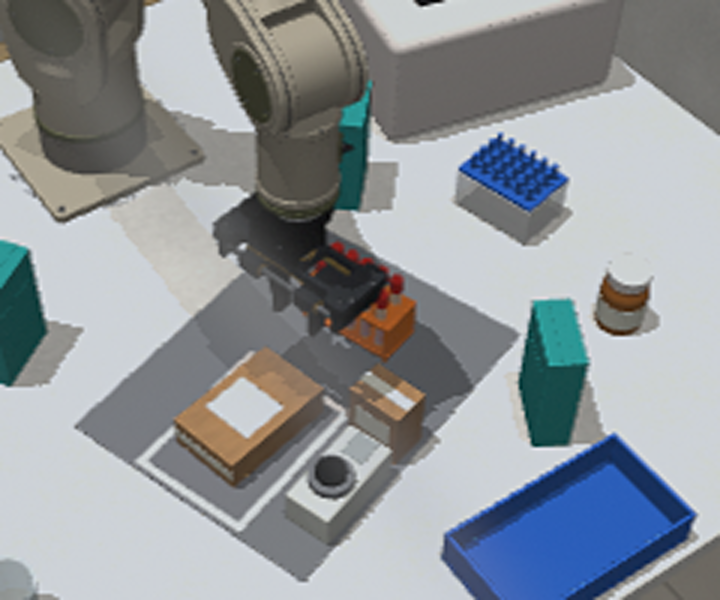

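The carton now lies flat in the frame at crop px (250,410). I'll measure how it sits relative to the tape.

Run:
```python
from cell import get_obs, imaging
from h import *
p,d=imaging.camera("scene");C=imaging.get_calibration("scene");W=cloud(d,C);pi=p.astype(int)
reg=(W[...,0]>.35)&(W[...,0]<.75)&(W[...,1]>-.25)&(W[...,1]<.25)&(d>0)
z=W[...,2];th=np.radians(18.0);R=np.array([[np.cos(th),np.sin(th)],[-np.sin(th),np.cos(th)]])
F=np.array([.556,-.093]) # scene-camera frame centre
def show(n,m,A):
    k,l,s,c=cv2.connectedComponentsWithStats(m.astype(np.uint8))
    for i in range(1,k):
        if s[i,4]>A:
            q=W[l==i];r=cv2.minAreaRect((q[:,:2]*1000).astype(np.float32));print(n,s[i,4],c[i].round(),np.median(q[:,2]).round(4),np.round(r[0]),np.round(r[1]),round(r[2],1))
            print((((cv2.boxPoints(r)/1000-F)@R.T)*1000).round())
show("flat",reg&(z>.043)&(z<.056),60)
show("btn",reg&(z>.059)&(z<.075)&(W[...,1]<0)&(W[...,0]>.6),30)
show("btn dark",reg&(pi.max(-1)<70)&(z>.05)&(W[...,1]<0)&(W[...,0]>.6),20)
b=W[reg&(z>.055)&(W[...,1]<-.02)&(W[...,0]>.6)][:,2];print(np.percentile(b,[5,25,50,75,95]))
show("tape",reg&(z<.012)&(pi.min(-1)>165)&(np.abs((W[...,:2]-F)@R.T)<.12).all(-1),60)
print(get_obs()['time_s'])
```

```text
flat 932 [303. 235.] 0.0474 [549. -79.] [ 99. 153.] 14.4
[[-47.  95.]
 [-57. -58.]
 [ 42. -64.]
 [ 51.  89.]]
flat 366 [333. 258.] 0.0514 [685. -49.] [ 62. 123.] 18.6
[[105.  63.]
 [106. -60.]
 [168. -59.]
 [167.  64.]]
btn 142 [330. 258.] 0.0666 [690. -64.] [49. 50.] 48.5
[[103.  -4.]
 [128. -48.]
 [171. -23.]
 [145.  20.]]
btn dark 77 [332. 203.] 0.2359 [616.  -9.] [29. 20.] 22.9
[[68. 71.]
 [70. 50.]
 [98. 53.]
 [96. 73.]]
btn dark 83 [330. 257.] 0.0738 [689. -66.] [30. 32.] 71.6
[[113. -18.]
 [139. -37.]
 [157. -13.]
 [131.   7.]]
[0.05564034 0.06005169 0.06564711 0.07325501 0.07672682]
tape 286 [300. 257.] 0.003 [556. -93.] [158. 210.] 19.1
[[ -82.  103.]
 [ -78. -107.]
 [  81. -104.]
 [  77.  106.]]
tape 186 [282. 269.] -0.0008 [ 591. -203.] [239.  13.] 19.0
[[-120. -111.]
 [-120. -123.]
 [ 119. -119.]
 [ 119. -107.]]
4.625
```

It lies flat (top at z 0.047) and inside the tape, with corners within ±57 mm in x and from -64 to about 94 mm in y of the frame. Next is the button, at about (0.686, -0.064) with its top near z 0.077.

>>> apply_moves --targets '[{"tx": 0, "ty": 0, "tz": -3, "yaw": 0}, {"tx": -3.3, "ty": 4.6, "tz": -3, "yaw": 0}, {"tx": -6.6, "ty": 9.2, "tz": -3, "yaw": 0}, {"tx": -10.1, "ty": 14.0, "tz": -3, "yaw": 0}, {"tx": -10.1, "ty": 14.0, "tz": -3, "yaw": 0}, {"tx": -10.1, "ty": 14.0, "tz": -3, "yaw": 0}, {"tx": -10.1, "ty": 14.0, "tz": 0, "yaw": 0}, {"tx": -10.1, "ty": 14.0, "tz": 2.5, "yaw": 0}, {"tx": -10.1, "ty": 14.0, "tz": 2.5, "yaw": 0}, {"tx": -10.1, "ty": 14.0, "tz": 2.5, "yaw": 0}]' --grip 0

```text
time_s: 5.88
tcp_pos: [0.6866, -0.0633, 0.1055]
eef_rot: [0.617, 0.787, 0.001, 0.001]
contact_force: [0.5, 0.6, 0.1]
gripper_width: 0.006
grip_force: 0.0
```

Run:
```python
from cell import get_obs, imaging
from h import *
p,d=imaging.camera("scene");o=get_obs();print(o['tcp_pos'],o['contact_force'],o['gripper_width'])
C=imaging.get_calibration("scene");W=cloud(d,C)
# tips vs button, cropped
cv2.imwrite("pics/s3.png",cv2.resize(p[200:290,270:390,::-1],None,fx=6,fy=6,interpolation=cv2.INTER_CUBIC))
```

```text
[ 0.68685242 -0.06349076  0.1055928 ] [ 0.86930545 -0.40874657  0.41234068] 0.0001249345051383655
```

View pics/s3.png

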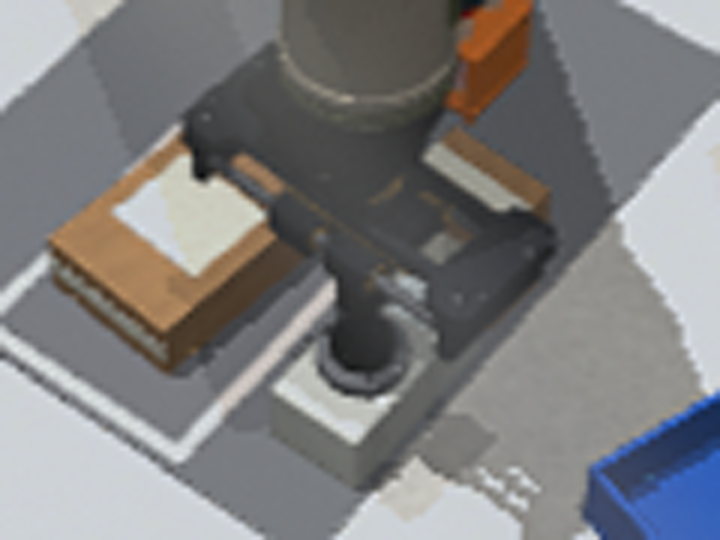

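The shut fingers are centred over the button at crop px (362,345). I'll descend in steps.

>>> apply_moves --targets '[{"tx": 0, "ty": 0, "tz": 1.5, "yaw": 0}, {"tx": 0, "ty": 0, "tz": 2.5, "yaw": 0}, {"tx": 0, "ty": 0, "tz": 2.8, "yaw": 0}, {"tx": 0, "ty": 0, "tz": 3.0, "yaw": 0}, {"tx": 0, "ty": 0, "tz": 3.0, "yaw": 0}]'

```text
time_s: 6.55
tcp_pos: [0.6863, -0.0639, 0.0737]
eef_rot: [0.617, 0.787, 0.0, -0.0]
contact_force: [-1.4, 0.7, 2.6]
gripper_width: 0.009
grip_force: 1.2
```

>>> apply_moves --targets '[{"tx": 0, "ty": 0, "tz": 0.2, "yaw": 0}, {"tx": 0, "ty": 0, "tz": 0.4, "yaw": 0}, {"tx": 0, "ty": 0, "tz": 0.4, "yaw": 0}]'

```text
time_s: 6.92
tcp_pos: [0.6865, -0.0639, 0.0698]
eef_rot: [0.617, 0.787, 0.0, 0.0]
contact_force: [-1.8, 0.4, 4.9]
gripper_width: 0.003
grip_force: 2.3
```

>>> apply_moves --targets '[{"tx": 0, "ty": 0, "tz": 0.2, "yaw": 0}, {"tx": 0, "ty": 0, "tz": 0.3, "yaw": 0}, {"tx": 0, "ty": 0, "tz": 0.3, "yaw": 0}, {"tx": 0, "ty": 0, "tz": 0.3, "yaw": 0}]'

```text
time_s: 7.42
tcp_pos: [0.6867, -0.0639, 0.0692]
eef_rot: [0.617, 0.787, 0.001, 0.0]
contact_force: [-10.9, 1.9, 23.9]
gripper_width: 0.007
grip_force: 11.7
```

The button has bottomed out: the force rose to 24 N with almost no further travel. I'll release and retreat upward.

>>> apply_moves --targets '[{"tx": 0, "ty": 0, "tz": -1.5, "yaw": 0}, {"tx": 0, "ty": 0, "tz": -4, "yaw": 0}, {"tx": 0, "ty": 0, "tz": -8, "yaw": 0}, {"tx": 0, "ty": 0, "tz": -13, "yaw": 0}, {"tx": 8, "ty": -10, "tz": -17, "yaw": 0}, {"tx": 14, "ty": -16, "tz": -17, "yaw": 0}, {"tx": 20, "ty": -16, "tz": -17, "yaw": 0}, {"tx": 26, "ty": -16, "tz": -17, "yaw": 0}, {"tx": 26, "ty": -16, "tz": -17, "yaw": 0}, {"tx": 26, "ty": -16, "tz": -17, "yaw": 0}]'

```text
time_s: 8.68
tcp_pos: [0.4667, 0.1547, 0.2368]
eef_rot: [0.614, 0.789, 0.001, -0.001]
contact_force: [1.2, -1.2, 0.1]
gripper_width: -0.001
grip_force: 0.0
```

Run:
```python
from cell import get_obs, imaging
import cv2
p,d=imaging.camera("scene");o=get_obs();print(o['time_s'],o['tcp_pos'],o['contact_force'])
cv2.imwrite("pics/s4.png",cv2.resize(p[150:300,230:430,::-1],None,fx=4,fy=4,interpolation=cv2.INTER_CUBIC))
```

```text
8.725 [0.46749691 0.1532078  0.23677682] [ 0.52987564 -0.10791955 -0.37317359]
```

View pics/s4.png

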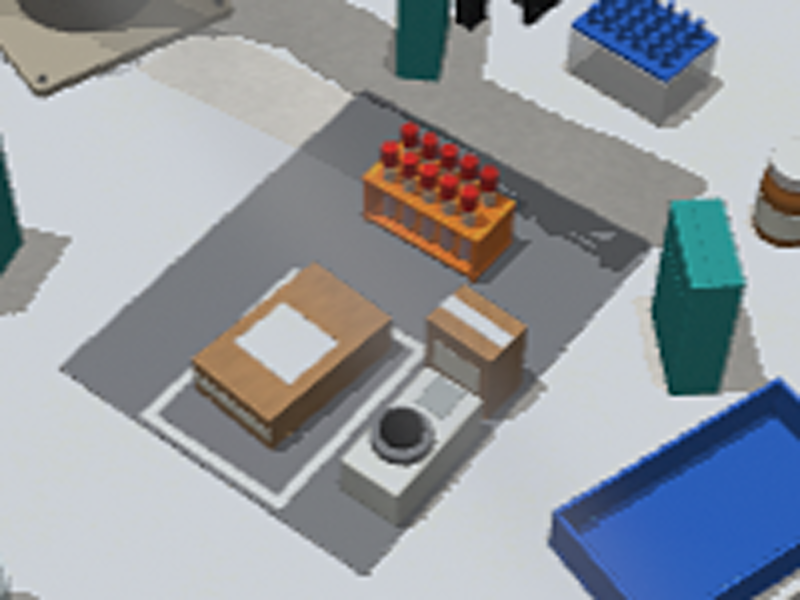

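The carton lies flat within the tape at px (290,350), and the rack, short carton and others haven't moved. The arm is clear, so I'm handing in.

```bash
python3 -c "
from cell import robot
print(robot.job_done())"
```

```text
the job is handed in; nothing more can be done
None
```

The tall carton lies flat on its broad side inside the taped frame (nearest corner about 1–2 mm inside the tape's inner edge), the button was pressed fully down and released, the other items in view look unmoved, and I handed the job in at about 9 s.

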